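# Pack the painted ornaments into the tote

### The job

Pack the four finished ornaments that are drying on the yellow tote lid into the small yellow tote, round the tin that is already in it: lay the cross and the L-shaped bracket flat, stand the arch on its two feet, and last of all stand the tall two-ball finial on its base, every piece on the tote's floor and none on top of another. Lower each one in gently rather than dropping it, with its white face or top the same way up as it is now, and let go of it. Leave the small one-ball finial, the tape roll and the bottle where they are, and do not shove or tip the tin.

Things in the scene. Friction and masses are not known exactly. Their poses are not given: they have to be found in the camera images.
- tote: Small shallow open yellow tote, immovable, outside 200 (x) x 290 (y) x 52 high, walls and floor 5 thick, inside 190 x 280 x 47 deep (the arch and finial reach above the rim). Grip tabs stick out 12 from the two y end walls, 36 to 48 up. Origin at the centre of its underside, x across, y lengthwise, z up. Left or right of the robot, turned up to 0.3 rad.
- lid: The tote's yellow lid, lying flat and immovable on the bench on the other side: a plate 290 (x) x 360 (y), its upper face 12 above the bench (with edge beads 2 higher, which do not collide). Origin at the centre of its underside. The ornaments, the small finial and the tape roll stand on it in any order.
- cross: Plus-shaped cutout lying flat, ochre edges, white upper face: two bars 76 long x 24 wide, 34 thick, crossing at the middle, about 80 g. Origin at the centre of its underside, bars along x and y, z up out of the white face.
- bracket: L-shaped cutout lying flat, ochre edges, white upper face, 34 thick, about 80 g. Origin in the underside at the centre of the 56 (x) x 76 (y) rectangle round it. Long leg: x -28 to -4, y -38 to 38. Short leg: x -4 to 28, y -38 to -14. z up out of the white face.
- arch: Round arch standing upright on two feet, ochre edges, one white front: 28 thick (x), 80 wide (y), 60 high (z), about 100 g. The band is 20 wide: feet 20 x 28 centred at y = -30 and 30, crown from 40 to 60 up, opening 40 wide. Origin midway between the feet at floor level.
- finial: Tall turned finial standing upright: ochre round foot of 44 diameter and 10 high, a white ball of 36 diameter centred 29 up, and on it a white ball of 24 diameter centred 54 up; 66 high, about 90 g. Origin at the centre of its underside, z up.
- small_finial: Bystander on the lid: small finial with one ball only, foot 38 diameter and 10 high, ball 28 diameter centred 26 up, 39 high. Origin at the centre of its underside.
- tape: Bystander on the lid: pale roll of tape lying flat, 60 outer diameter, 38 hole, 24 high. Origin at the centre of its underside.
- tin: Bare metal tin standing anywhere on the tote's floor, 54 diameter, 50 high, 250 g, loose. Origin at the centre of its underside.
- bottle: Bystander: white bottle of 44 diameter, 130 high, standing loose on the bench between tote and lid. Origin at the centre of its underside.

How it is judged:
By the outcome, as a careful person would: the job done as asked, in the order asked, and still so for the second after the job is handed in, with the robot touching nothing.
It also fails if it takes over 72 s, if anything falls off the work surface, if the arm or the gripper's body presses on something with over 40 N, if the wrist force passes 120 N, or if a joint passes its speed limit or range.

### The arm

A 7-joint arm with a two-finger parallel gripper is mounted at the origin on the work surface. World frame = base frame: x ahead of the robot, y to its left, z up, the work surface at z = 0. Lengths are in m, angles in rad, forces in N, time in s.
With the tool pointing down it reaches from about 0.35 to 0.9 m from the base axis. Payload 8.1 kg.
Tool frame: the origin (TCP) lies on the centre line of the jaws, within the pads' length; the fingertips stand 17 mm ahead of it and the grasp point (between the pads) lies 2 mm behind it; z points along the fingers, y is the direction in which the jaws open and shut (so a half turn about z gives the same grasp; the last joint's range is limited). The gripper opens to 92 mm and grips with 3 to 60 N. Pads are 19 mm wide; open, the fingers measure 130 mm over their backs; the gripper's body (75 mm by 190 mm) begins 47 mm behind the grasp point.
Start: joints at [1.198, 0.434, 0.025, 1.573, -0.012, 1.134, -0.075], TCP at [0.167, -0.602, 0.244] pointing down, gripper open.
Joint ranges: [-2.62, 2.62], [-0.44, 2.09], [-1.27, 1.32], [0.08, 2.57], [-1.32, 4.46], [0.12, 2], [-2.74, 2.74]. Speed limits (rad/s): [2.22, 2.22, 3.01, 3.01, 3.14, 3.14, 3.14].

### API

Orientations are given as a rotation vector (axis times angle).
In Python, from cell import arm, imaging, job gives the robot as it stands.
- The arm moves only by the tool jog_arm, never from a script. Its argument "moves" is a list of rows, each an object with "fingers": the closure, from -1 (fully open) to 1 (shut); "xyz": the shift along the tool's x, y, z in cm, a list of three; "angular": the turn, a rotation vector about the tool's x, y, z in rad, a list of three. In form: [{"fingers": fingers, "xyz": [dx, dy, dz], "angular": [ax, ay, az]}, ...]. A call has 1 to 12 rows; each row is the pose to reach, as a shift and turn from the pose commanded when the call began, along the tool's axes at that moment; what a row does not reach only later rows make up. A row lasts 1/8 s, in which the tool goes at most 62.5 mm and 10.7 degrees, less where a joint would pass 70% of its speed; a pose out of reach is approached as far as the arm can. A call with a gripper value outside its range is refused whole. The fingers move at their own pace and stop on an object; "grip_force" is the grip in N (left out, the last holds). Time passes only in rows, so rows that repeat a pose let the fingers close. It gives the time, the measured TCP pose, the force and the opening at its end, in the units of the state.
- arm.observe(): the state, without advancing time (a new reading comes with each control period).
- imaging.get_image(name): name is "scene" or "top"; returns the picture (384x512x3 uint8, red, green, blue); there is no depth.
- imaging.camera_params(name): a dict with "fx", "fy", "cx", "cy" (pixels), "rvec" (rotation vector, rad) and "tvec" (3), from world to camera coordinates, as OpenCV has them. Camera axes: x right, y down, z forward; pixel columns grow to the right and rows downward; lengths in m; the calibration is good to about 2 mm. A picture is of the moment at which its call begins. camera_params takes no time and is no camera call.
- job.sign_off(): hands the job in, once; it reports no verdict.
The state is a dict: "clock": time; "joints": joint angles; "dq": joint speeds; "joint_efforts": joint torques, N m; "position": TCP position; "ee_rot": TCP orientation; "force": force on the tool from outside, world axes, zero at the start; "ft_torque": the same for the moment, N m; "width": opening from 0.0 (shut) to 1.0 (fully open).
Only numpy, scipy, OpenCV 4.12 (cv2) and the standard library are available. Lean on these libraries where they do the work, as an engineer would, in place of code of your own. Each camera call takes 0.05 s, during which the arm holds its last target. There are 200 camera calls.

## Working session

There is one attempt and no reset: what is moved stays moved. The work goes in short steps, Python scripts to look and compute and a tool call to move; the robot and the scene stay as the last step left them, time stands still between calls to the robot, and variables do not carry over. Pictures are saved under pics/ and viewed, about 8 in all and at most 12, crops included, and the job is handed in when it is done.

Besides the shell and the picture viewer there is one more tool, called after "Emit:" as name(argument=value, ...), one argument or row to a line, values as JSON. jog_arm: Moves the arm, as the interface text tells. Its arguments: {"type":"object","properties":{"moves":{"type":"array"},"grip_force":{"type":"number"}},"required":["moves"]}

```bash
ls; mkdir -p pics
python3 - <<'E'
from cell import arm, imaging
import cv2
print(arm.observe())
for n in("scene","top"):
    p=imaging.camera_params(n);print(n,p)
    im=imaging.get_image(n); cv2.imwrite(f"pics/{n}0.png",cv2.cvtColor(im,cv2.COLOR_RGB2BGR))
E
```

```text
pics
{'clock': 0.0, 'joints': array([ 1.1984264 ,  0.43519385,  0.02498348,  1.57408031, -0.01159151,
        1.13399088, -0.07510866]), 'dq': array([-2.55618974e-04,  1.65405824e-03, -3.96594965e-04,  1.11548290e-03,
       -5.95549656e-04, -3.22858308e-04, -8.92794186e-05]), 'joint_efforts': array([-5.96231512e-04, -6.67858315e+01,  9.84380096e-01, -3.14467621e+01,
       -6.06932002e-02,  4.26173990e-02,  1.99020542e-04]), 'position': array([ 0.16638193, -0.60195576,  0.24296966]), 'ee_rot': array([-3.11160218e+00, -4.22138935e-01,  5.55239974e-04]), 'force': array([ 0.52790889,  0.28542567, -0.46542107]), 'ft_torque': array([ 0.01849837, -0.01971165, -0.01985868]), 'width': 0.9985730060021486}
scene {'fx': 421.3143539900025, 'fy': 421.3143539900025, 'cx': 250.98054653176462, 'cy': 188.27189710229473, 'rvec': array([ 1.12595172,  2.60507551, -0.73076293]), 'tvec': array([ 0.35529403, -0.3045569 ,  1.33472409])}
top {'fx': 475.20693722380895, 'fy': 475.20693722380895, 'cx': 248.49703505865665, 'cy': 193.923491126584, 'rvec': array([ 2.11853666, -2.15000779,  0.16716154]), 'tvec': array([0.0195873 , 0.51275838, 1.04372436])}
```

View pics/top0.png

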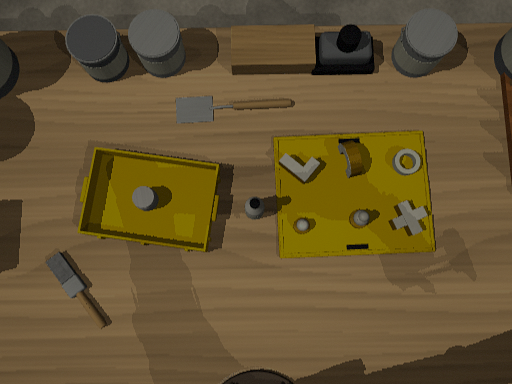

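View pics/scene0.png

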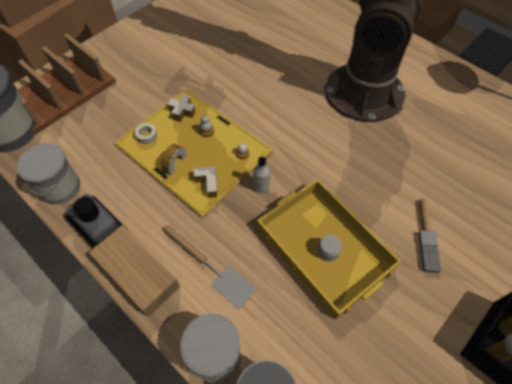

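Top view: the tote is at left (px 80–220, 148–250) with the tin at (145,198). The lid is at right (275–435, 130–258): bracket (300,168), arch (350,158), tape (407,161), small finial (302,225), tall finial (361,217), cross (409,217). The bottle is at (254,207).

```bash
cat > h.py <<'E'
import numpy as np, cv2
from cell import arm, imaging
from scipy.spatial.transform import Rotation as R
def cam(n):
    p=imaging.camera_params(n); K=np.array([[p['fx'],0,p['cx']],[0,p['fy'],p['cy']],[0,0,1]])
    return K,cv2.Rodrigues(p['rvec'])[0],np.array(p['tvec'])
C={n:cam(n) for n in("scene","top")}
def ray(n,px,z):
    K,Rm,t=C[n]; px=np.atleast_2d(px).astype(float)
    d=(np.linalg.inv(K)@np.c_[px,np.ones(len(px))].T).T@Rm; c=-Rm.T@t
    return c+d*((z-c[2])/d[:,2])[:,None]
def proj(n,P):
    K,Rm,t=C[n]; q=(np.atleast_2d(P)@Rm.T+t)@K.T; return q[:,:2]/q[:,2:]
def grab(n): return imaging.get_image(n)
E
python3 - <<'E'
from h import *
t=cv2.imread("pics/top0.png"); s=cv2.imread("pics/scene0.png")
for n in C: print(n,"campos",-C[n][1].T@C[n][2])
a=cv2.resize(t[125:265,265:445],None,fx=4.4,fy=4.4,interpolation=cv2.INTER_CUBIC)
cv2.imwrite("pics/a.png",cv2.convertScaleAbs(a,alpha=1.4)[:600,:800])
hsv=cv2.cvtColor(t,cv2.COLOR_BGR2HSV)
m=((hsv[...,1]<90)&(hsv[...,2]>90)).astype(np.uint8)
yel=cv2.inRange(hsv,(22,180,60),(34,255,255))
def comps(m,mn):
    n,l,st,ce=cv2.connectedComponentsWithStats(m)
    for i in range(1,n):
        x,y,w,h,ar=st[i]
        if ar>mn and 130<y<260: print((x,y,w,h),ar,ce[i].round(1), t[l==i].mean(0).round())
comps(m,15); print('yellow'); 
k=cv2.morphologyEx(yel,cv2.MORPH_CLOSE,np.ones((9,9)))
for c in cv2.findContours(k,cv2.RETR_EXTERNAL,cv2.CHAIN_APPROX_NONE)[0]:
    if cv2.contourArea(c)>2000:
        r=cv2.minAreaRect(c); print(r); b=cv2.boxPoints(r)
        for z in(.012,.052): print(z,ray('top',b,z).round(4).tolist())
E
```

```text
scene campos [0.9349416 0.3973647 0.984105 ]
top campos [0.33784817 0.00711847 1.11286716]
(np.int32(395), np.int32(149), np.int32(25), np.int32(25)) 303 [406.9 161.1] [107. 123. 124.]
(np.int32(279), np.int32(153), np.int32(41), np.int32(28)) 493 [299.6 166.2] [105. 118. 121.]
(np.int32(132), np.int32(186), np.int32(22), np.int32(22)) 368 [142.4 196.5] [ 98. 104. 107.]
(np.int32(245), np.int32(199), np.int32(10), np.int32(16)) 82 [248.5 207.7] [ 91. 100. 103.]
(np.int32(393), np.int32(200), np.int32(34), np.int32(35)) 610 [409.6 217.1] [ 99. 111. 114.]
(np.int32(354), np.int32(213), np.int32(14), np.int32(11)) 108 [360.1 217.6] [ 90. 100. 103.]
(np.int32(297), np.int32(220), np.int32(10), np.int32(11)) 86 [301.5 225.1] [102. 114. 117.]
yellow
((148.7452392578125, 199.31512451171875), (137.07752990722656, 90.65533447265625), 7.989326477050781)
0.012 [[0.4282, 0.4171, 0.012], [0.6426, 0.3966, 0.012], [0.5908, 0.0718, 0.012], [0.3797, 0.102, 0.012]]
0.052 [[0.4249, 0.4022, 0.052], [0.6316, 0.3824, 0.052], [0.5816, 0.0695, 0.052], [0.3782, 0.0985, 0.052]]
((353.6277160644531, 193.8524932861328), (121.90769958496094, 156.54464721679688), 87.43623352050781)
0.012 [[0.6563, -0.0478, 0.012], [0.6676, -0.4224, 0.012], [0.378, -0.4131, 0.012], [0.3672, -0.0538, 0.012]]
0.052 [[0.6448, -0.0458, 0.052], [0.6556, -0.4068, 0.052], [0.3765, -0.3978, 0.052], [0.3661, -0.0516, 0.052]]
```

View pics/a.png

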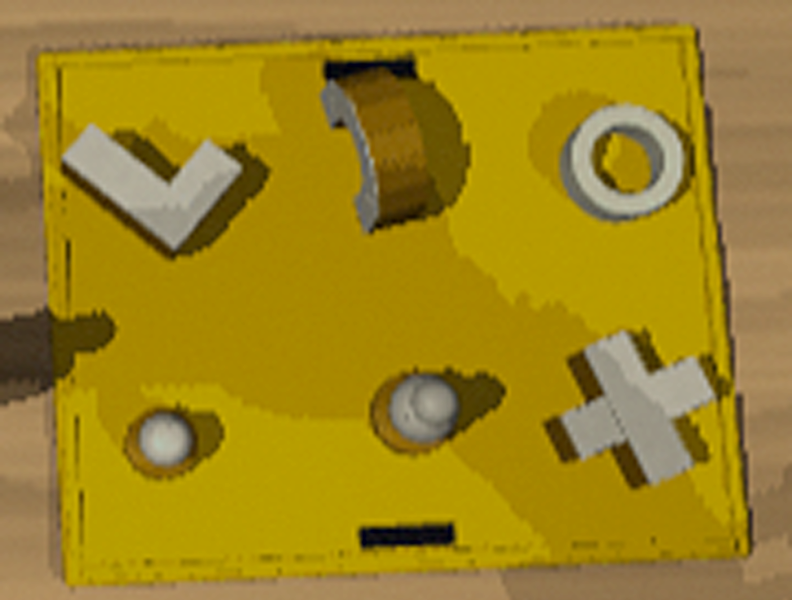

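The lid crop shows everything separated; the arch's white front faces left (+y). Next I'll view the scene-camera zoom for the arch, and both tote views.

Run:
```python
from h import *
t=cv2.imread("pics/top0.png"); s=cv2.imread("pics/scene0.png")
f=lambda im,k:cv2.convertScaleAbs(cv2.resize(im,None,fx=k,fy=k,interpolation=cv2.INTER_CUBIC),alpha=1.4)
cv2.imwrite("pics/b.png",f(s[88:213,115:275],4.8)[:600,:800])
cv2.imwrite("pics/c.png",f(t[140:256,72:228],5))
```

```text
(no output)
```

View pics/b.png

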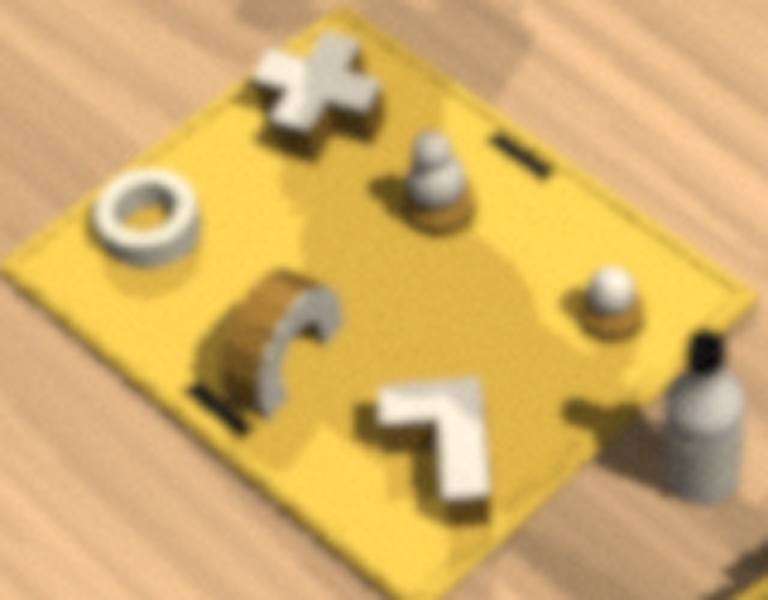

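View pics/c.png

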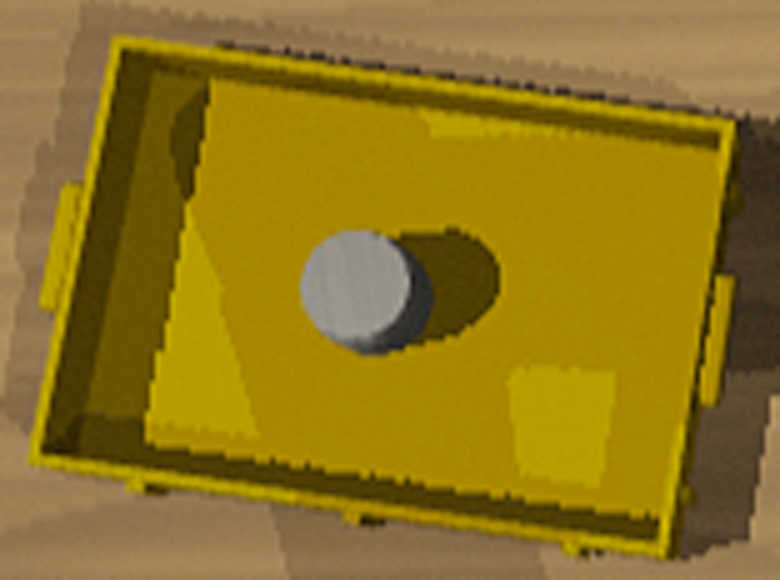

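The tote crop shows rim corners at crop (117,37), (737,122), (668,557) and (32,463), with the tin top at (355,285). The scene crop shows the arch's front feet at about (265,412) and (335,335), with its white face toward the tote.

Run:
```python
from h import *
t=cv2.imread("pics/top0.png")
un=lambda u,k,o:(np.array(u,float)+.5)/k-.5+np.array(o)
rim=ray('top',un([(117,37),(737,122),(668,557),(32,463)],5,(72,140)),.052)
print('tote c',rim.mean(0).round(4)); 
for i in range(4):
    d=rim[(i+1)%4]-rim[i]; print(np.linalg.norm(d).round(4), np.degrees(np.arctan2(d[1],d[0])).round(2))
hsv=cv2.cvtColor(t,cv2.COLOR_BGR2HSV)
m=((hsv[...,1]<90)&(hsv[...,2]>90)).astype(np.uint8)
n,l,st,ce=cv2.connectedComponentsWithStats(m)
def at(x,y,z):
    i=l[y-2:y+3,x-2:x+3].max(); v,u=np.where(l==i); return ray('top',np.c_[u,v],z)[:,:2]
P=at(409,217,.046);c=P.mean(0);w=(P-c)@[1,1j];print('cross',c,np.degrees(np.angle((w**4).sum())/4))
P=at(298,170,.046);r=cv2.minAreaRect((P*1000).astype(np.float32));print('bracket',r, (cv2.boxPoints(r)).round(1).tolist(),'com',P.mean(0))
P=at(142,196,.055);print('tin',P.mean(0),cv2.minEnclosingCircle((P*1000).astype(np.float32)))
P=at(407,161-10,.036);print('tape',cv2.minEnclosingCircle((P*1000).astype(np.float32)))
a=lambda u,z:ray('top',un(u,4.4,(265,125)),z)[:,:2].round(4).tolist()
print('finial top ball', a([(434,405)],.066),'big ball edges',a([(424,408)],.041),'foot',a([(416,412)],.022))
print('sfin',a([(167,438)],.038))
print('arch front foot outer',a([(323,90),(371,232)],.012))
b=lambda u,z:ray('scene',un(u,4.8,(115,88)),z)[:,:2].round(4).tolist()
print('scene arch foot outer: near,far', b([(265,413),(338,328)],.012),'crown top front',b([(312,285)],.072))
print('scene finial top ball c',b([(432,147)],.066),'foot c', b([(440,210)],.022),'sfin ball',b([(611,289)],.038))
print('bottle scene base', b([(702,480)],0), 'top cap', b([(706,340)],.13), 'top cam cap', ray('top',[(255,203)],.13)[:,:2])
q=arm.observe();print(R.from_rotvec(q['ee_rot']).as_matrix().round(3))
```

```text
tote c [0.5057 0.2368 0.052 ]
0.2891 -98.88
0.1998 170.94
0.2886 80.84
0.1983 -8.9
cross [ 0.45401407 -0.3499994 ] 23.061558046741254
bracket ((586.1141357421875, -105.60796356201172), (75.89167022705078, 56.70756912231445), 49.530094146728516) [[539.9000244140625, -116.0999984741211], [583.0999755859375, -152.89999389648438], [632.2999877929688, -95.0999984741211], [589.2000122070312, -58.29999923706055]] com [ 0.57504708 -0.10622773]
tin [0.50864593 0.2515918 ] ((508.67205810546875, 252.37254333496094), 25.17932891845703)
tape ((585.88232421875, -356.1617126464844), 29.84116554260254)
finial top ball [[0.4542, -0.2411]] big ball edges [[0.4555, -0.2418]] foot [[0.4555, -0.2419]]
sfin [[0.4423, -0.1095]]
arch front foot outer [[0.6326, -0.203], [0.5538, -0.2251]]
scene arch foot outer: near,far [[0.6266, -0.2053], [0.5576, -0.2194]] crown top front [[0.571, -0.214]]
scene finial top ball c [[0.4523, -0.2424]] foot c [[0.4601, -0.2333]] sfin ball [[0.4404, -0.1078]]
bottle scene base [[0.4824, 0.0035]] top cap [[0.4785, -0.0002]] top cam cap [[ 0.47913316 -0.00169111]]
[[ 0.964  0.266 -0.   ]
 [ 0.266 -0.964  0.001]
 [-0.    -0.001 -1.   ]]
```

```bash
cat >> h.py <<'E'
TC=np.array([.5057,.2368]); Y=np.radians(-9.)
def tote(x,y): # mm in tote frame -> world m
    c,s=np.cos(Y),np.sin(Y); return TC+np.array([c*x-s*y,s*x+c*y])/1000
def go(*wps):  # waypoints (x,y,z,psi_deg): cumulative shift from now, tool axes, cm; turn about tool axes
    q=arm.observe(); R0=R.from_rotvec(q['ee_rot']); M=R0.as_matrix()
    print('t %.2f'%q['clock'],'pos',q['position'].round(4),'psi %.1f'%np.degrees(np.arctan2(M[1,0],M[0,0])),'q',q['joints'].round(2),'w %.3f'%q['width'],'F',q['force'].round(1))
    for x,y,z,p in wps:
        a=np.radians(p); T=np.array([[np.cos(a),np.sin(a),0],[np.sin(a),-np.cos(a),0],[0,0,-1.]])
        print('xyz',(R0.inv().apply(np.array([x,y,z])-q['position'])*100).round(2).tolist(),'ang',(R0.inv()*R.from_matrix(T)).as_rotvec().round(3).tolist())
E
python3 -c "
from h import *
go((.4638,-.373,.15,113),(.4638,-.373,.036,113))
print(tote(-23,90),tote(-30,-96),tote(48,-75),tote(52,92))"
```

```text
t 0.10 pos [ 0.1664 -0.602   0.243 ] psi 15.5 q [ 1.2   0.44  0.02  1.57 -0.01  1.13 -0.08] w 1.004 F [ 0.1 -0.3 -0.1]
xyz [34.77, -14.14, 9.32] ang [-0.001, -0.001, -1.702]
xyz [34.77, -14.12, 20.72] ang [-0.001, -0.001, -1.702]
[0.49706227 0.32928994] [0.46105164 0.14667495] [0.54137646 0.15521452] [0.57145176 0.31953274]
```

Emit:
jog_arm(
  moves=[
    {"fingers":0.0,"xyz":[6,-2.5,1.5],"angular":[0,0,-0.18]},
    {"fingers":0.0,"xyz":[11,-4.5,3],"angular":[0,0,-0.36]},
    {"fingers":0.0,"xyz":[16,-6.5,4.5],"angular":[0,0,-0.54]},
    {"fingers":0.0,"xyz":[21,-8.5,6],"angular":[0,0,-0.72]},
    {"fingers":0.0,"xyz":[26,-10.5,7.5],"angular":[0,0,-0.9]},
    {"fingers":0.0,"xyz":[30,-12.5,9],"angular":[0,0,-1.08]},
    {"fingers":0.0,"xyz":[34.8,-14.1,9.3],"angular":[0,0,-1.26]},
    {"fingers":0.0,"xyz":[34.8,-14.1,9.3],"angular":[0,0,-1.44]},
    {"fingers":0.0,"xyz":[34.8,-14.1,9.3],"angular":[0,0,-1.6]},
    {"fingers":0.0,"xyz":[34.8,-14.1,9.3],"angular":[0,0,-1.7]},
    {"fingers":0.0,"xyz":[34.8,-14.1,9.3],"angular":[0,0,-1.7]},
  ],
  grip_force=25,
)

```text
clock: 1.48
position: [0.4641, -0.3738, 0.1503]
ee_rot: [-1.738, -2.616, -0.0]
force: [-0.6, 0.3, -0.2]
width: 0.501
```

```bash
python3 -c "
from h import *
go((.4638,-.373,.15,113),(.4638,-.373,.036,113))"
```

```text
t 1.48 pos [ 0.4641 -0.3738  0.1503] psi 112.8 q [ 0.9   0.52 -0.45  1.73  0.27  0.95  0.74] w 0.501 F [-0.6  0.3 -0.2]
xyz [0.08, 0.0, 0.03] ang [-0.0, -0.001, -0.003]
xyz [0.07, 0.01, 11.43] ang [-0.0, -0.001, -0.003]
```

Emit:
jog_arm(
  moves=[
    {"fingers":0.0,"xyz":[0.1,0,4],"angular":[0,0,0]},
    {"fingers":0.0,"xyz":[0.1,0,8],"angular":[0,0,0]},
    {"fingers":0.0,"xyz":[0.1,0,10.5],"angular":[0,0,0]},
    {"fingers":0.0,"xyz":[0.1,0,11.4],"angular":[0,0,0]},
    {"fingers":0.0,"xyz":[0.1,0,11.4],"angular":[0,0,0]},
    {"fingers":1.0,"xyz":[0.1,0,11.4],"angular":[0,0,0]},
    {"fingers":1.0,"xyz":[0.1,0,11.4],"angular":[0,0,0]},
    {"fingers":1.0,"xyz":[0.1,0,11.4],"angular":[0,0,0]},
    {"fingers":1.0,"xyz":[0.1,0,11.4],"angular":[0,0,0]},
    {"fingers":1.0,"xyz":[0.1,0,11.4],"angular":[0,0,0]},
  ],
)

```text
clock: 2.72
position: [0.4645, -0.3732, 0.0376]
ee_rot: [1.737, 2.616, -0.0]
force: [-0.8, -0.3, 6.1]
width: 0.26
```

```bash
python3 -c "
from h import *
x,y=tote(-23,90)
go((.4638,-.373,.2,113),(x,y,.2,171),(x,y,.05,171),(x,y,.03,171))"
```

```text
t 2.73 pos [ 0.4645 -0.3732  0.0376] psi 112.9 q [ 0.86  0.66 -0.39  1.82  0.36  0.73  0.67] w 0.260 F [-0.8 -0.3  6.1]
xyz [0.02, -0.05, -16.24] ang [0.001, 0.001, -0.003]
xyz [63.45, 30.29, -16.31] ang [-0.0, 0.001, -1.015]
xyz [63.47, 30.29, -1.31] ang [-0.0, 0.001, -1.015]
xyz [63.47, 30.28, 0.69] ang [-0.0, 0.001, -1.015]
```

Emit:
jog_arm(
  moves=[
    {"fingers":1.0,"xyz":[0,0,-2],"angular":[0,0,0]},
    {"fingers":1.0,"xyz":[0,0,-6],"angular":[0,0,0]},
    {"fingers":1.0,"xyz":[0,0,-11],"angular":[0,0,0]},
    {"fingers":1.0,"xyz":[2,1,-16.3],"angular":[0,0,0]},
    {"fingers":1.0,"xyz":[6,3,-16.3],"angular":[0,0,-0.1]},
    {"fingers":1.0,"xyz":[11,5.3,-16.3],"angular":[0,0,-0.2]},
    {"fingers":1.0,"xyz":[16,7.6,-16.3],"angular":[0,0,-0.3]},
    {"fingers":1.0,"xyz":[21,10,-16.3],"angular":[0,0,-0.4]},
    {"fingers":1.0,"xyz":[26,12.4,-16.3],"angular":[0,0,-0.5]},
    {"fingers":1.0,"xyz":[31,14.8,-16.3],"angular":[0,0,-0.6]},
    {"fingers":1.0,"xyz":[36,17.2,-16.3],"angular":[0,0,-0.7]},
    {"fingers":1.0,"xyz":[40,19.1,-16.3],"angular":[0,0,-0.8]},
  ],
)

```text
clock: 4.22
position: [0.4843, 0.0721, 0.1999]
ee_rot: [0.574, 3.088, 0.0]
force: [1.1, -0.8, -1.2]
width: 0.263
```

```bash
python3 -c "
from h import *
x,y=tote(-23,90)
go((x,y,.2,171),(x,y,.05,171),(x,y,.0310,171))"
```

```text
t 4.22 pos [0.4843 0.0721 0.1999] psi 158.9 q [ 0.37  0.37 -0.8   1.91  0.32  0.99  0.63] w 0.263 F [ 1.1 -0.8 -1.2]
xyz [8.05, 24.46, -0.01] ang [0.0, 0.0, -0.21]
xyz [8.05, 24.45, 14.99] ang [0.0, 0.0, -0.21]
xyz [8.05, 24.45, 16.89] ang [0.0, 0.0, -0.21]
```

Emit:
jog_arm(
  moves=[
    {"fingers":1.0,"xyz":[1.6,5,0],"angular":[0,0,-0.1]},
    {"fingers":1.0,"xyz":[3.3,10,0],"angular":[0,0,-0.2]},
    {"fingers":1.0,"xyz":[5,15,0],"angular":[0,0,-0.21]},
    {"fingers":1.0,"xyz":[6.6,20,0],"angular":[0,0,-0.21]},
    {"fingers":1.0,"xyz":[7.8,23.5,1],"angular":[0,0,-0.21]},
    {"fingers":1.0,"xyz":[8.0,24.4,5],"angular":[0,0,-0.21]},
    {"fingers":1.0,"xyz":[8.0,24.4,8],"angular":[0,0,-0.21]},
    {"fingers":1.0,"xyz":[8.0,24.4,8],"angular":[0,0,-0.21]},
  ],
)

```text
clock: 5.22
position: [0.4975, 0.325, 0.1175]
ee_rot: [-0.253, -3.128, 0.005]
force: [0.2, -0.7, -0.5]
width: 0.262
```

```bash
python3 -c "
from h import *
x,y=tote(-23,90)
go((x,y,.06,171),(x,y,.0310,171))
import cv2
im=cv2.cvtColor(grab('top'),cv2.COLOR_RGB2BGR); s=cv2.cvtColor(grab('scene'),cv2.COLOR_RGB2BGR)
a=im[100:300,60:260];b=s[130:330,220:420]
cv2.imwrite('pics/d.png',cv2.convertScaleAbs(cv2.resize(np.hstack([a,b]),None,fx=2,fy=2,interpolation=2),alpha=1.4))"
```

```text
t 5.22 pos [0.4975 0.325  0.1175] psi 170.7 q [-0.16  0.64 -0.76  1.74  0.52  0.98  0.29] w 0.262 F [ 0.2 -0.7 -0.5]
xyz [0.1, 0.44, 5.75] ang [-0.004, -0.003, -0.004]
xyz [0.09, 0.45, 8.65] ang [-0.004, -0.003, -0.004]
```

View pics/d.png

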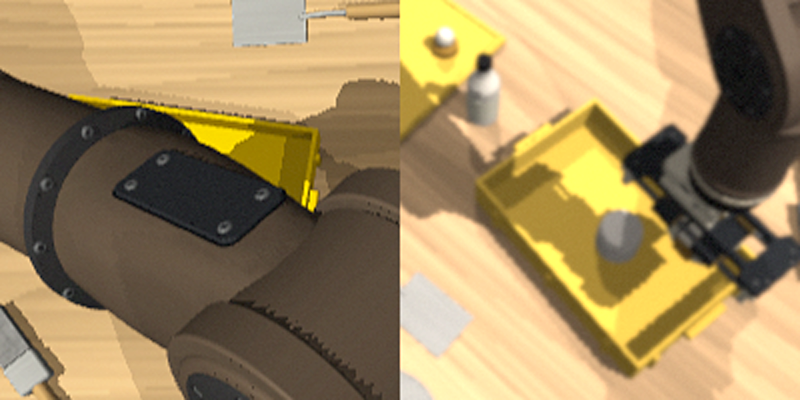

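Emit:
jog_arm(
  moves=[
    {"fingers":1.0,"xyz":[0,0,2],"angular":[0,0,0]},
    {"fingers":1.0,"xyz":[0,0,2],"angular":[0,0,0]},
  ],
)

```text
clock: 5.58
position: [0.4985, 0.3253, 0.0986]
ee_rot: [-0.255, -3.13, 0.002]
force: [0.8, 0.5, -0.0]
width: 0.258
```

```bash
python3 -c "
from h import *
x,y=tote(-23,90)
go((x,y,.06,171),(x,y,.0310,171))"
```

```text
t 5.58 pos [0.4985 0.3253 0.0986] psi 170.7 q [-0.17  0.66 -0.74  1.76  0.54  0.94  0.27] w 0.258 F [ 0.8  0.5 -0. ]
xyz [0.2, 0.37, 3.86] ang [-0.002, -0.001, -0.005]
xyz [0.2, 0.38, 6.76] ang [-0.002, -0.001, -0.005]
```

Emit:
jog_arm(
  moves=[
    {"fingers":1.0,"xyz":[0.2,0.4,2],"angular":[0,0,0]},
    {"fingers":1.0,"xyz":[0.2,0.4,4],"angular":[0,0,0]},
    {"fingers":1.0,"xyz":[0.2,0.4,5.5],"angular":[0,0,0]},
    {"fingers":1.0,"xyz":[0.2,0.4,6.2],"angular":[0,0,0]},
    {"fingers":1.0,"xyz":[0.2,0.4,6.6],"angular":[0,0,0]},
    {"fingers":1.0,"xyz":[0.2,0.4,6.7],"angular":[0,0,0]},
    {"fingers":1.0,"xyz":[0.2,0.4,6.7],"angular":[0,0,0]},
  ],
)

```text
clock: 6.45
position: [0.4977, 0.3308, 0.0331]
ee_rot: [0.254, 3.131, 0.001]
force: [-0.4, -0.6, -0.8]
width: 0.26
```

```bash
python3 -c "
from h import *
x,y=tote(-23,90)
go((x,y,.0310,171))"
```

```text
t 6.45 pos [0.4977 0.3308 0.0331] psi 170.7 q [-0.22  0.74 -0.68  1.8   0.62  0.83  0.2 ] w 0.260 F [-0.4 -0.6 -0.8]
xyz [0.04, -0.15, 0.21] ang [0.0, 0.0, -0.005]
```

Go down until contact.

Emit:
jog_arm(
  moves=[
    {"fingers":1.0,"xyz":[0,0,0.15],"angular":[0,0,0]},
    {"fingers":1.0,"xyz":[0,0,0.25],"angular":[0,0,0]},
    {"fingers":1.0,"xyz":[0,0,0.3],"angular":[0,0,0]},
    {"fingers":1.0,"xyz":[0,0,0.3],"angular":[0,0,0]},
  ],
)

```text
clock: 6.95
position: [0.4976, 0.3306, 0.0306]
ee_rot: [0.254, 3.131, -0.0]
force: [-0.8, -2.4, 8.4]
width: 0.255
```

Emit:
jog_arm(
  moves=[
    {"fingers":0.25,"xyz":[0,0,0],"angular":[0,0,0]},
    {"fingers":0.25,"xyz":[0,0,0],"angular":[0,0,0]},
    {"fingers":0.25,"xyz":[0,0,-1.5],"angular":[0,0,0]},
    {"fingers":0.25,"xyz":[0,0,-5],"angular":[0,0,0]},
    {"fingers":0.25,"xyz":[0,0,-10],"angular":[0,0,0]},
    {"fingers":0.0,"xyz":[0,0,-15.5],"angular":[0,0,0]},
  ],
)

```text
clock: 7.7
position: [0.497, 0.3305, 0.1868]
ee_rot: [-0.253, -3.131, -0.0]
force: [0.7, 0.5, -0.6]
width: 0.443
```

```bash
python3 -c "
from h import *
go((.5806,-.1351,.17,139.5),(.5806,-.1351,.036,139.5))"
```

```text
t 7.70 pos [0.497  0.3305 0.1868] psi 170.8 q [-0.14  0.57 -0.8   1.67  0.45  1.1   0.34] w 0.443 F [ 0.7  0.5 -0.6]
xyz [-15.73, -44.61, 1.67] ang [-0.0, -0.001, 0.545]
xyz [-15.74, -44.61, 15.07] ang [-0.0, -0.001, 0.545]
```

Emit:
jog_arm(
  moves=[
    {"fingers":0.0,"xyz":[-2,-5.6,0],"angular":[0,0,0.05]},
    {"fingers":0.0,"xyz":[-4,-11.2,0],"angular":[0,0,0.12]},
    {"fingers":0.0,"xyz":[-6,-16.8,0],"angular":[0,0,0.2]},
    {"fingers":0.0,"xyz":[-8,-22.4,0],"angular":[0,0,0.3]},
    {"fingers":0.0,"xyz":[-10,-28,0],"angular":[0,0,0.4]},
    {"fingers":0.0,"xyz":[-12,-33.6,0],"angular":[0,0,0.5]},
    {"fingers":0.0,"xyz":[-14,-39.2,0.8],"angular":[0,0,0.545]},
    {"fingers":0.0,"xyz":[-15.7,-44.6,1.7],"angular":[0,0,0.545]},
    {"fingers":0.0,"xyz":[-15.7,-44.6,4],"angular":[0,0,0.545]},
    {"fingers":0.0,"xyz":[-15.7,-44.6,6],"angular":[0,0,0.545]},
    {"fingers":0.0,"xyz":[-15.7,-44.6,6],"angular":[0,0,0.545]},
  ],
)

```text
clock: 9.07
position: [0.5797, -0.1348, 0.1243]
ee_rot: [-1.086, -2.945, 0.0]
force: [0.4, -0.2, 0.3]
width: 0.501
```

```bash
python3 -c "
from h import *
go((.5806,-.1351,.036,139.5))
import cv2
s=cv2.cvtColor(grab('scene'),cv2.COLOR_RGB2BGR)
cv2.imwrite('pics/e.png',cv2.convertScaleAbs(cv2.resize(s[80:340,110:420],None,fx=2.3,fy=2.3,interpolation=2),alpha=1.4))"
```

```text
t 9.07 pos [ 0.5797 -0.1348  0.1243] psi 139.5 q [ 0.55  0.59 -0.61  1.74  0.4   0.94  0.65] w 0.501 F [ 0.4 -0.2  0.3]
xyz [-0.11, 0.04, 8.83] ang [-0.001, -0.002, 0.0]
```

View pics/e.png

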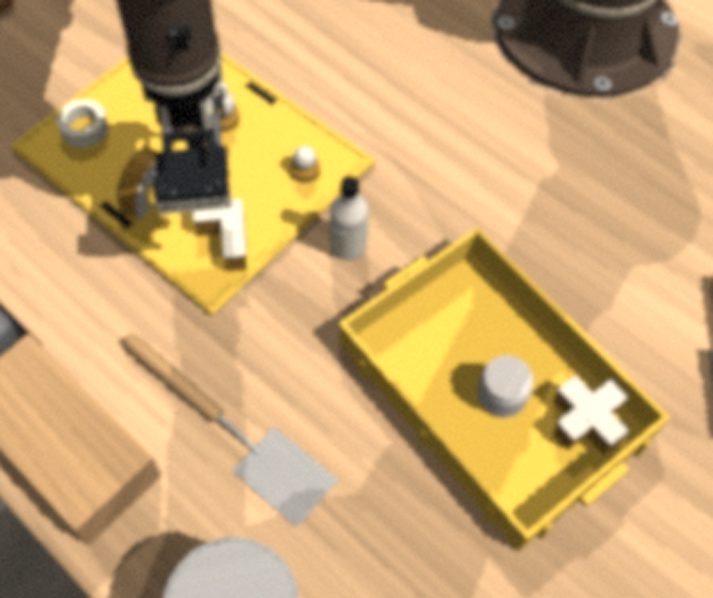

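The cross lies flat in the tote's far corner (crop 592,410), clear of the tin (505,385). The gripper is over the bracket's short leg.

Emit:
jog_arm(
  moves=[
    {"fingers":0.0,"xyz":[-0.1,0,4],"angular":[0,0,0]},
    {"fingers":0.0,"xyz":[-0.1,0,7],"angular":[0,0,0]},
    {"fingers":0.0,"xyz":[-0.1,0,8.5],"angular":[0,0,0]},
    {"fingers":0.0,"xyz":[-0.1,0,8.7],"angular":[0,0,0]},
    {"fingers":0.0,"xyz":[-0.1,0,8.7],"angular":[0,0,0]},
    {"fingers":1.0,"xyz":[-0.1,0,8.7],"angular":[0,0,0]},
    {"fingers":1.0,"xyz":[-0.1,0,8.7],"angular":[0,0,0]},
    {"fingers":1.0,"xyz":[-0.1,0,8.7],"angular":[0,0,0]},
    {"fingers":1.0,"xyz":[-0.1,0,8.7],"angular":[0,0,0]},
  ],
)

```text
clock: 10.25
position: [0.5816, -0.1356, 0.0382]
ee_rot: [1.087, 2.947, 0.0]
force: [-1.6, -0.7, 5.0]
width: 0.262
```

```bash
python3 -c "
from h import *
x,y=tote(-30,-96)
go((.5806,-.1351,.2,139.5),(x,y,.2,171),(x,y,.1,171))"
```

```text
t 10.25 pos [ 0.5816 -0.1356  0.0382] psi 139.5 q [ 0.51  0.69 -0.55  1.8   0.49  0.78  0.57] w 0.262 F [-1.6 -0.7  5. ]
xyz [0.09, -0.02, -16.18] ang [0.0, 0.001, 0.0]
xyz [27.49, 13.64, -16.19] ang [0.0, 0.001, -0.55]
xyz [27.49, 13.64, -6.19] ang [0.0, 0.001, -0.55]
```

Emit:
jog_arm(
  moves=[
    {"fingers":1.0,"xyz":[0,0,-2],"angular":[0,0,0]},
    {"fingers":1.0,"xyz":[0,0,-6],"angular":[0,0,0]},
    {"fingers":1.0,"xyz":[0,0,-11],"angular":[0,0,0]},
    {"fingers":1.0,"xyz":[1,0.5,-16.2],"angular":[0,0,-0.05]},
    {"fingers":1.0,"xyz":[5,2.5,-16.2],"angular":[0,0,-0.15]},
    {"fingers":1.0,"xyz":[10,5,-16.2],"angular":[0,0,-0.25]},
    {"fingers":1.0,"xyz":[15,7.4,-16.2],"angular":[0,0,-0.35]},
    {"fingers":1.0,"xyz":[20,9.9,-16.2],"angular":[0,0,-0.45]},
    {"fingers":1.0,"xyz":[25,12.4,-16.2],"angular":[0,0,-0.55]},
    {"fingers":1.0,"xyz":[27.5,13.6,-15],"angular":[0,0,-0.55]},
    {"fingers":1.0,"xyz":[27.5,13.6,-12],"angular":[0,0,-0.55]},
    {"fingers":1.0,"xyz":[27.5,13.6,-12],"angular":[0,0,-0.55]},
  ],
)

```text
clock: 11.75
position: [0.4592, 0.146, 0.1572]
ee_rot: [-0.244, -3.13, 0.003]
force: [-0.4, -0.3, -0.5]
width: 0.259
```

```bash
python3 -c "
from h import *
x,y=tote(-30,-96)
go((x,y,.1,171),(x,y,.0312,171))"
```

```text
t 11.75 pos [0.4592 0.146  0.1572] psi 171.1 q [ 0.23  0.44 -0.85  1.97  0.41  0.92  0.59] w 0.259 F [-0.4 -0.3 -0.5]
xyz [-0.18, 0.1, 5.72] ang [-0.002, -0.002, 0.001]
xyz [-0.2, 0.11, 12.6] ang [-0.002, -0.002, 0.001]
```

Emit:
jog_arm(
  moves=[
    {"fingers":1.0,"xyz":[-0.2,0.1,4],"angular":[0,0,0]},
    {"fingers":1.0,"xyz":[-0.2,0.1,8],"angular":[0,0,0]},
    {"fingers":1.0,"xyz":[-0.2,0.1,10.5],"angular":[0,0,0]},
    {"fingers":1.0,"xyz":[-0.2,0.1,11.7],"angular":[0,0,0]},
    {"fingers":1.0,"xyz":[-0.2,0.1,12.2],"angular":[0,0,0]},
    {"fingers":1.0,"xyz":[-0.2,0.1,12.4],"angular":[0,0,0]},
    {"fingers":1.0,"xyz":[-0.2,0.1,12.5],"angular":[0,0,0]},
    {"fingers":1.0,"xyz":[-0.2,0.1,12.5],"angular":[0,0,0]},
  ],
)

```text
clock: 12.75
position: [0.4629, 0.1472, 0.0332]
ee_rot: [0.246, 3.131, 0.0]
force: [-0.5, -0.3, -0.1]
width: 0.261
```

Emit:
jog_arm(
  moves=[
    {"fingers":1.0,"xyz":[0,0,0.15],"angular":[0,0,0]},
    {"fingers":1.0,"xyz":[0,0,0.25],"angular":[0,0,0]},
    {"fingers":1.0,"xyz":[0,0,0.3],"angular":[0,0,0]},
    {"fingers":1.0,"xyz":[0,0,0.3],"angular":[0,0,0]},
  ],
)

```text
clock: 13.25
position: [0.4629, 0.1472, 0.031]
ee_rot: [0.246, 3.13, -0.001]
force: [-4.9, -2.4, 21.9]
width: 0.258
```

Emit:
jog_arm(
  moves=[
    {"fingers":1.0,"xyz":[0,0,0.2],"angular":[0,0,0]},
    {"fingers":0.25,"xyz":[0,0,0.2],"angular":[0,0,0]},
    {"fingers":0.25,"xyz":[0,0,0.2],"angular":[0,0,0]},
    {"fingers":0.25,"xyz":[0,0,-1.5],"angular":[0,0,0]},
    {"fingers":0.25,"xyz":[0,0,-5],"angular":[0,0,0]},
    {"fingers":0.1,"xyz":[0,0,-10],"angular":[0,0,0]},
    {"fingers":0.0,"xyz":[0,0,-15.5],"angular":[0,0,0]},
  ],
)

```text
clock: 14.12
position: [0.4619, 0.1473, 0.1868]
ee_rot: [-0.245, -3.131, -0.0]
force: [2.2, -0.1, -0.5]
width: 0.488
```

```bash
python3 -c "
from h import *
go((.5965,-.227,.17,15),(.5965,-.227,.056,15))"
```

```text
t 14.12 pos [0.4619 0.1473 0.1868] psi 171.1 q [ 0.26  0.41 -0.88  1.93  0.38  0.98  0.62] w 0.488 F [ 2.2 -0.1 -0.5]
xyz [-19.11, -34.88, 1.65] ang [-0.002, -0.001, 2.724]
xyz [-19.13, -34.88, 13.05] ang [-0.002, -0.001, 2.724]
```

Emit:
jog_arm(
  moves=[
    {"fingers":-0.1,"xyz":[-2.5,-4.5,0],"angular":[0,0,-0.05]},
    {"fingers":-0.1,"xyz":[-5,-9.1,0],"angular":[0,0,-0.1]},
    {"fingers":-0.1,"xyz":[-7.7,-14,0],"angular":[0,0,-0.2]},
    {"fingers":-0.1,"xyz":[-10.5,-19.1,0],"angular":[0,0,-0.3]},
    {"fingers":-0.1,"xyz":[-13.3,-24.2,0],"angular":[0,0,-0.4]},
    {"fingers":-0.1,"xyz":[-16,-29.2,0.5],"angular":[0,0,-0.417]},
    {"fingers":-0.1,"xyz":[-18.3,-33.4,1],"angular":[0,0,-0.417]},
    {"fingers":-0.1,"xyz":[-19.1,-34.9,2],"angular":[0,0,-0.417]},
    {"fingers":-0.1,"xyz":[-19.1,-34.9,3],"angular":[0,0,-0.417]},
    {"fingers":-0.1,"xyz":[-19.1,-34.9,3],"angular":[0,0,-0.417]},
  ],
)

```text
clock: 15.38
position: [0.596, -0.225, 0.1543]
ee_rot: [0.411, -3.113, -0.003]
force: [0.8, 0.5, -0.1]
width: 0.553
```

```bash
python3 -c "
from h import *
go((.5965,-.227,.056,195))
s=cv2.cvtColor(grab('scene'),cv2.COLOR_RGB2BGR)
cv2.imwrite('pics/f.png',cv2.convertScaleAbs(cv2.resize(s[80:340,110:420],None,fx=2.3,fy=2.3,interpolation=2),alpha=1.4))"
```

```text
t 15.38 pos [ 0.596  -0.225   0.1543] psi -164.9 q [ 0.8   0.69 -0.85  1.59  0.56  1.12  1.65] w 0.553 F [ 0.8  0.5 -0.1]
xyz [-0.01, -0.22, 9.83] ang [0.002, -0.001, 0.001]
```

View pics/f.png

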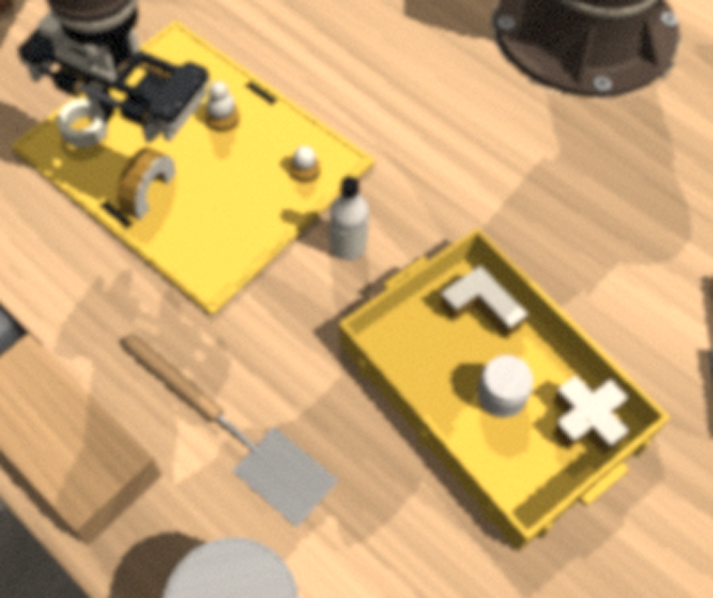

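The bracket lies flat at crop (485,295), clear of the tin, and the arch is untouched at (147,185).

Emit:
jog_arm(
  moves=[
    {"fingers":-0.1,"xyz":[0,-0.2,4],"angular":[0,0,0]},
    {"fingers":-0.1,"xyz":[0,-0.2,7],"angular":[0,0,0]},
    {"fingers":-0.1,"xyz":[0,-0.2,9],"angular":[0,0,0]},
    {"fingers":-0.1,"xyz":[0,-0.2,9.8],"angular":[0,0,0]},
    {"fingers":-0.1,"xyz":[0,-0.2,9.8],"angular":[0,0,0]},
    {"fingers":0.2,"xyz":[0,-0.2,9.8],"angular":[0,0,0]},
    {"fingers":0.3,"xyz":[0,-0.2,9.8],"angular":[0,0,0]},
    {"fingers":0.35,"xyz":[0,-0.2,9.8],"angular":[0,0,0]},
    {"fingers":1.0,"xyz":[0,-0.2,9.8],"angular":[0,0,0]},
    {"fingers":1.0,"xyz":[0,-0.2,9.8],"angular":[0,0,0]},
    {"fingers":1.0,"xyz":[0,-0.2,9.8],"angular":[0,0,0]},
  ],
)

```text
clock: 16.8
position: [0.5975, -0.2293, 0.057]
ee_rot: [-0.407, 3.115, -0.0]
force: [0.0, 0.5, 3.7]
width: 0.312
```

```bash
python3 -c "
from h import *
x,y=tote(48,-75)
go((.5965,-.227,.22,195),(x,y,.22,261),(x,y,.12,261))"
```

```text
t 16.80 pos [ 0.5975 -0.2293  0.057 ] psi -165.1 q [ 0.77  0.79 -0.78  1.67  0.65  0.96  1.58] w 0.312 F [0.  0.5 3.7]
xyz [0.03, 0.25, -16.3] ang [-0.0, 0.0, -0.002]
xyz [-4.47, 38.6, -16.31] ang [-0.0, 0.0, -1.154]
xyz [-4.47, 38.6, -6.31] ang [-0.0, 0.0, -1.154]
```

Emit:
jog_arm(
  moves=[
    {"fingers":1.0,"xyz":[0,0,-2],"angular":[0,0,0]},
    {"fingers":1.0,"xyz":[0,0,-6],"angular":[0,0,0]},
    {"fingers":1.0,"xyz":[0,0,-11],"angular":[0,0,0]},
    {"fingers":1.0,"xyz":[-0.2,2,-16.3],"angular":[0,0,-0.05]},
    {"fingers":1.0,"xyz":[-0.7,6,-16.3],"angular":[0,0,-0.2]},
    {"fingers":1.0,"xyz":[-1.2,11,-16.3],"angular":[0,0,-0.35]},
    {"fingers":1.0,"xyz":[-1.8,16,-16.3],"angular":[0,0,-0.5]},
    {"fingers":1.0,"xyz":[-2.4,21,-16.3],"angular":[0,0,-0.65]},
    {"fingers":1.0,"xyz":[-3,26,-16.3],"angular":[0,0,-0.8]},
    {"fingers":1.0,"xyz":[-3.6,31,-16.3],"angular":[0,0,-0.95]},
    {"fingers":1.0,"xyz":[-4.2,36,-16.3],"angular":[0,0,-1.1]},
    {"fingers":1.0,"xyz":[-4.5,38.6,-16.3],"angular":[0,0,-1.154]},
  ],
)

```text
clock: 18.3
position: [0.5404, 0.1584, 0.2211]
ee_rot: [-2.048, 2.381, 0.001]
force: [-0.2, -0.5, 0.3]
width: 0.315
```

Emit:
jog_arm(
  moves=[
    {"fingers":1.0,"xyz":[0,0,3],"angular":[0,0,0]},
    {"fingers":1.0,"xyz":[0,0,6],"angular":[0,0,0]},
    {"fingers":1.0,"xyz":[0,0,6],"angular":[0,0,0]},
  ],
)

```text
clock: 18.68
position: [0.5405, 0.1544, 0.1588]
ee_rot: [2.039, -2.386, -0.001]
force: [-0.7, -0.6, -0.2]
width: 0.316
```

```bash
python3 -c "
from h import *
x,y=tote(48,-75)
go((x,y,.0505,261))"
```

```text
t 18.68 pos [0.5405 0.1544 0.1588] psi -99.0 q [ 0.36  0.69 -1.12  1.77  0.68  1.14  2.  ] w 0.316 F [-0.7 -0.6 -0.2]
xyz [-0.12, -0.1, 10.83] ang [0.003, -0.002, 0.001]
```

Emit:
jog_arm(
  moves=[
    {"fingers":1.0,"xyz":[-0.1,-0.1,3.5],"angular":[0,0,0]},
    {"fingers":1.0,"xyz":[-0.1,-0.1,7],"angular":[0,0,0]},
    {"fingers":1.0,"xyz":[-0.1,-0.1,9.2],"angular":[0,0,0]},
    {"fingers":1.0,"xyz":[-0.1,-0.1,10],"angular":[0,0,0]},
    {"fingers":1.0,"xyz":[-0.1,-0.1,10.4],"angular":[0,0,0]},
    {"fingers":1.0,"xyz":[-0.1,-0.1,10.6],"angular":[0,0,0]},
    {"fingers":1.0,"xyz":[-0.1,-0.1,10.7],"angular":[0,0,0]},
    {"fingers":1.0,"xyz":[-0.1,-0.1,10.7],"angular":[0,0,0]},
  ],
)

```text
clock: 19.68
position: [0.5428, 0.1561, 0.0531]
ee_rot: [-2.04, 2.388, -0.0]
force: [-0.5, 0.0, 0.7]
width: 0.315
```

Emit:
jog_arm(
  moves=[
    {"fingers":1.0,"xyz":[0,0,0.15],"angular":[0,0,0]},
    {"fingers":1.0,"xyz":[0,0,0.25],"angular":[0,0,0]},
    {"fingers":1.0,"xyz":[0,0,0.3],"angular":[0,0,0]},
    {"fingers":1.0,"xyz":[0,0,0.3],"angular":[0,0,0]},
  ],
)

```text
clock: 20.18
position: [0.5427, 0.1561, 0.05]
ee_rot: [-2.041, 2.388, -0.0]
force: [-1.2, -0.8, 3.1]
width: 0.314
```

Emit:
jog_arm(
  moves=[
    {"fingers":1.0,"xyz":[0,0,0.06],"angular":[0,0,0]},
    {"fingers":1.0,"xyz":[0,0,0.06],"angular":[0,0,0]},
    {"fingers":0.2,"xyz":[0,0,0.0],"angular":[0,0,0]},
    {"fingers":0.2,"xyz":[0,0,0.0],"angular":[0,0,0]},
    {"fingers":0.2,"xyz":[0,0,-1.5],"angular":[0,0,0]},
    {"fingers":0.2,"xyz":[0,0,-5],"angular":[0,0,0]},
    {"fingers":0.1,"xyz":[0,0,-10],"angular":[0,0,0]},
    {"fingers":-0.2,"xyz":[0,0,-14],"angular":[0,0,0]},
  ],
)

```text
clock: 21.18
position: [0.5427, 0.1567, 0.1925]
ee_rot: [-2.041, 2.387, -0.0]
force: [0.6, -0.7, 0.2]
width: 0.514
```

```bash
python3 -c "
from h import *
go((.4545,-.2418,.19,171),(.4545,-.2418,.042,171))"
```

```text
t 21.18 pos [0.5427 0.1567 0.1925] psi -98.9 q [ 0.37  0.66 -1.15  1.73  0.64  1.19  2.03] w 0.514 F [ 0.6 -0.7  0.2]
xyz [40.73, 2.52, 0.21] ang [0.0, 0.002, 1.572]
xyz [40.75, 2.53, 15.01] ang [0.0, 0.002, 1.572]
```

Emit:
jog_arm(
  moves=[
    {"fingers":-0.3,"xyz":[4,0.2,0],"angular":[0,0,0.17]},
    {"fingers":-0.3,"xyz":[9,0.5,0],"angular":[0,0,0.34]},
    {"fingers":-0.3,"xyz":[14,0.9,0],"angular":[0,0,0.51]},
    {"fingers":-0.3,"xyz":[19,1.2,0],"angular":[0,0,0.68]},
    {"fingers":-0.3,"xyz":[24,1.5,0],"angular":[0,0,0.85]},
    {"fingers":-0.3,"xyz":[29,1.8,0],"angular":[0,0,1.02]},
    {"fingers":-0.3,"xyz":[34,2.1,0],"angular":[0,0,1.19]},
    {"fingers":-0.3,"xyz":[38.5,2.4,0],"angular":[0,0,1.36]},
    {"fingers":-0.3,"xyz":[40.7,2.5,0],"angular":[0,0,1.5]},
    {"fingers":-0.3,"xyz":[40.7,2.5,2],"angular":[0,0,1.57]},
    {"fingers":-0.3,"xyz":[40.7,2.5,3],"angular":[0,0,1.57]},
    {"fingers":-0.3,"xyz":[40.7,2.5,3],"angular":[0,0,1.57]},
  ],
)

```text
clock: 22.68
position: [0.4543, -0.2413, 0.1596]
ee_rot: [-0.24, -3.132, -0.001]
force: [0.5, 0.2, 0.2]
width: 0.647
```

```bash
python3 -c "
from h import *
go((.4545,-.2418,.044,171))
s=cv2.cvtColor(grab('scene'),cv2.COLOR_RGB2BGR)
cv2.imwrite('pics/g.png',cv2.convertScaleAbs(cv2.resize(s[80:340,110:420],None,fx=2.3,fy=2.3,interpolation=2),alpha=1.4))"
```

```text
t 22.68 pos [ 0.4543 -0.2413  0.1596] psi 171.2 q [ 0.98  0.47 -0.8   1.9   0.41  0.95  1.4 ] w 0.647 F [0.5 0.2 0.2]
xyz [-0.04, -0.06, 11.56] ang [0.001, -0.001, 0.004]
```

View pics/g.png

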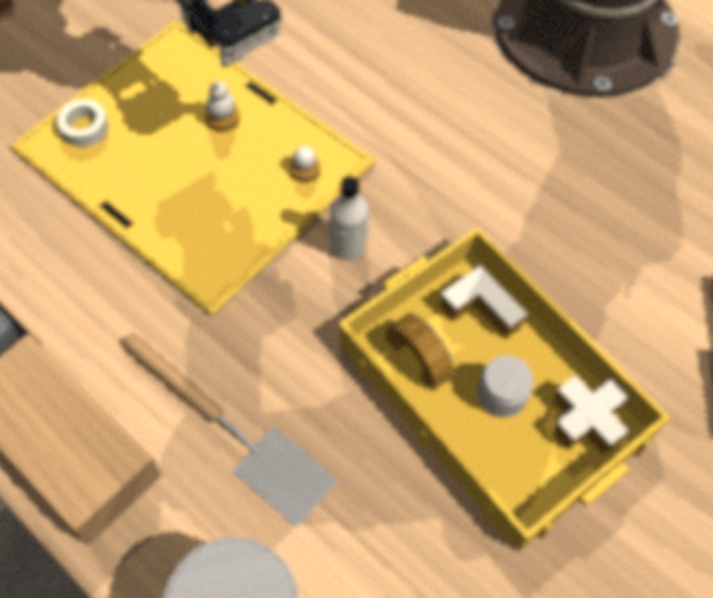

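The arch stands on its feet in the tote (crop 420,350), and the tin is unmoved. The finial is still standing at (220,108).

Emit:
jog_arm(
  moves=[
    {"fingers":-0.3,"xyz":[0,0,4],"angular":[0,0,0]},
    {"fingers":-0.3,"xyz":[0,0,8],"angular":[0,0,0]},
    {"fingers":-0.3,"xyz":[0,0,10.5],"angular":[0,0,0]},
    {"fingers":-0.3,"xyz":[0,0,11.4],"angular":[0,0,0]},
    {"fingers":-0.3,"xyz":[0,0,11.5],"angular":[0,0,0]},
    {"fingers":-0.1,"xyz":[0,0,11.5],"angular":[0,0,0]},
    {"fingers":0.0,"xyz":[0,0,11.5],"angular":[0,0,0]},
    {"fingers":0.1,"xyz":[0,0,11.5],"angular":[0,0,0]},
    {"fingers":0.2,"xyz":[0,0,11.5],"angular":[0,0,0]},
    {"fingers":1.0,"xyz":[0,0,11.5],"angular":[0,0,0]},
    {"fingers":1.0,"xyz":[0,0,11.5],"angular":[0,0,0]},
  ],
)

```text
clock: 24.1
position: [0.4546, -0.2419, 0.0449]
ee_rot: [0.244, 3.132, 0.0]
force: [-0.3, 0.8, 4.1]
width: 0.375
```

```bash
python3 -c "
from h import *
x,y=tote(52,92)
go((.4545,-.2418,.22,171),(x,y,.22,171),(x,y,.12,171))"
```

```text
t 24.10 pos [ 0.4546 -0.2419  0.0449] psi 171.1 q [ 0.88  0.62 -0.68  2.    0.59  0.72  1.25] w 0.375 F [-0.3  0.8  4.1]
xyz [0.01, 0.01, -17.51] ang [0.0, 0.0, 0.001]
xyz [-2.84, 57.27, -17.5] ang [0.0, 0.0, 0.001]
xyz [-2.84, 57.27, -7.5] ang [0.0, 0.0, 0.001]
```

Emit:
jog_arm(
  moves=[
    {"fingers":1.0,"xyz":[0,0,-1],"angular":[0,0,0]},
    {"fingers":1.0,"xyz":[0,0,-4],"angular":[0,0,0]},
    {"fingers":1.0,"xyz":[0,0,-8],"angular":[0,0,0]},
    {"fingers":1.0,"xyz":[0,0,-12],"angular":[0,0,0]},
    {"fingers":1.0,"xyz":[0,0,-16],"angular":[0,0,0]},
    {"fingers":1.0,"xyz":[0,0,-17.5],"angular":[0,0,0]},
    {"fingers":1.0,"xyz":[0,0,-17.5],"angular":[0,0,0]},
  ],
)

```text
clock: 24.98
position: [0.4545, -0.2423, 0.2202]
ee_rot: [0.245, 3.131, -0.002]
force: [-0.2, 0.5, -1.7]
width: 0.372
```

```bash
python3 -c "
from h import *
x,y=tote(52,92)
go((x,y,.22,171))
s=cv2.cvtColor(grab('scene'),cv2.COLOR_RGB2BGR)
cv2.imwrite('pics/i.png',cv2.convertScaleAbs(cv2.resize(s[0:150,110:310],None,fx=4,fy=4,interpolation=2),alpha=1.4))"
```

```text
t 24.98 pos [ 0.4545 -0.2423  0.2202] psi 171.0 q [ 1.02  0.41 -0.85  1.82  0.35  1.07  1.46] w 0.372 F [-0.2  0.5 -1.7]
xyz [-2.8, 57.32, -0.03] ang [-0.001, 0.001, 0.001]
```

View pics/i.png

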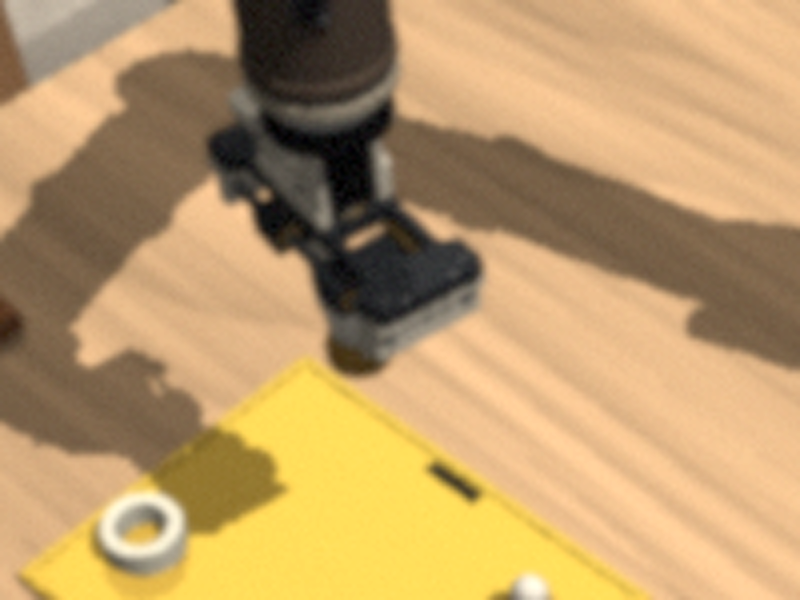

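The finial is held, with its foot level just below the fingertips (crop 357,357).

Emit:
jog_arm(
  moves=[
    {"fingers":1.0,"xyz":[-0.1,3,0],"angular":[0,0,0]},
    {"fingers":1.0,"xyz":[-0.4,8,0],"angular":[0,0,0]},
    {"fingers":1.0,"xyz":[-0.6,13.5,0],"angular":[0,0,0]},
    {"fingers":1.0,"xyz":[-0.9,19,0],"angular":[0,0,0]},
    {"fingers":1.0,"xyz":[-1.2,24.5,0],"angular":[0,0,0]},
    {"fingers":1.0,"xyz":[-1.5,30,0],"angular":[0,0,0]},
    {"fingers":1.0,"xyz":[-1.7,35.5,0],"angular":[0,0,0]},
    {"fingers":1.0,"xyz":[-2,41,0],"angular":[0,0,0]},
    {"fingers":1.0,"xyz":[-2.3,46.5,0],"angular":[0,0,0]},
    {"fingers":1.0,"xyz":[-2.5,51.5,0],"angular":[0,0,0]},
    {"fingers":1.0,"xyz":[-2.7,55.5,0],"angular":[0,0,0]},
    {"fingers":1.0,"xyz":[-2.8,57.3,0],"angular":[0,0,0]},
  ],
)

```text
clock: 26.52
position: [0.5698, 0.3219, 0.2173]
ee_rot: [-0.24, -3.129, 0.002]
force: [-0.7, 0.3, -1.8]
width: 0.375
```

Emit:
jog_arm(
  moves=[
    {"fingers":1.0,"xyz":[0,0,3],"angular":[0,0,0]},
    {"fingers":1.0,"xyz":[0,0,7],"angular":[0,0,0]},
    {"fingers":1.0,"xyz":[0,0,9],"angular":[0,0,0]},
    {"fingers":1.0,"xyz":[0,0,9],"angular":[0,0,0]},
  ],
)

```text
clock: 27.02
position: [0.5705, 0.3182, 0.1279]
ee_rot: [-0.245, -3.129, 0.004]
force: [-0.9, 0.7, -1.5]
width: 0.374
```

```bash
python3 -c "
from h import *
x,y=tote(52,92)
go((x,y,.038,171))"
```

```text
t 27.02 pos [0.5705 0.3182 0.1279] psi 171.0 q [-0.12  0.72 -0.77  1.58  0.55  1.08  0.38] w 0.374 F [-0.9  0.7 -1.5]
xyz [-0.1, 0.17, 8.99] ang [-0.003, -0.002, 0.001]
```

Emit:
jog_arm(
  moves=[
    {"fingers":1.0,"xyz":[-0.1,0.1,3],"angular":[0,0,0]},
    {"fingers":1.0,"xyz":[-0.1,0.1,6],"angular":[0,0,0]},
    {"fingers":1.0,"xyz":[-0.1,0.1,7.6],"angular":[0,0,0]},
    {"fingers":1.0,"xyz":[-0.1,0.1,8.3],"angular":[0,0,0]},
    {"fingers":1.0,"xyz":[-0.1,0.1,8.6],"angular":[0,0,0]},
    {"fingers":1.0,"xyz":[-0.1,0.1,8.7],"angular":[0,0,0]},
    {"fingers":1.0,"xyz":[-0.1,0.1,8.7],"angular":[0,0,0]},
  ],
)

```text
clock: 27.9
position: [0.5725, 0.3208, 0.0434]
ee_rot: [0.245, 3.131, 0.001]
force: [0.2, -0.1, -0.2]
width: 0.375
```

Emit:
jog_arm(
  moves=[
    {"fingers":1.0,"xyz":[0,0,0.2],"angular":[0,0,0]},
    {"fingers":1.0,"xyz":[0,0,0.35],"angular":[0,0,0]},
    {"fingers":1.0,"xyz":[0,0,0.45],"angular":[0,0,0]},
    {"fingers":1.0,"xyz":[0,0,0.5],"angular":[0,0,0]},
    {"fingers":1.0,"xyz":[0,0,0.5],"angular":[0,0,0]},
  ],
)

```text
clock: 28.52
position: [0.5722, 0.3205, 0.038]
ee_rot: [0.245, 3.132, -0.0]
force: [-1.2, -1.4, 4.1]
width: 0.377
```

Emit:
jog_arm(
  moves=[
    {"fingers":1.0,"xyz":[0,0,0.03],"angular":[0,0,0]},
    {"fingers":0.1,"xyz":[0,0,0],"angular":[0,0,0]},
    {"fingers":0.0,"xyz":[0,0,0],"angular":[0,0,0]},
    {"fingers":0.0,"xyz":[0,0,0],"angular":[0,0,0]},
    {"fingers":0.0,"xyz":[0,0,-1.5],"angular":[0,0,0]},
    {"fingers":0.0,"xyz":[0,0,-5],"angular":[0,0,0]},
    {"fingers":0.0,"xyz":[0,0,-10],"angular":[0,0,0]},
    {"fingers":0.0,"xyz":[0,0,-15.5],"angular":[0,0,0]},
    {"fingers":0.0,"xyz":[0,-4,-18],"angular":[0,0,0]},
  ],
)

```text
clock: 29.65
position: [0.5658, 0.2851, 0.2226]
ee_rot: [0.237, 3.129, 0.009]
force: [0.6, -1.4, 0.3]
width: 0.502
```

Emit:
jog_arm(
  moves=[
    {"fingers":0.0,"xyz":[4,-5,0],"angular":[0,0,0]},
    {"fingers":0.0,"xyz":[7,-10,0],"angular":[0,0,0]},
    {"fingers":0.0,"xyz":[9,-15,0],"angular":[0,0,0]},
    {"fingers":0.0,"xyz":[10,-20,0],"angular":[0,0,0]},
    {"fingers":0.0,"xyz":[10,-26,0],"angular":[0,0,0]},
    {"fingers":0.0,"xyz":[10,-32,0],"angular":[0,0,0]},
    {"fingers":0.0,"xyz":[10,-38,0],"angular":[0,0,0]},
    {"fingers":0.0,"xyz":[10,-44,0],"angular":[0,0,0]},
    {"fingers":0.0,"xyz":[10,-44,0],"angular":[0,0,0]},
  ],
)

```text
clock: 30.78
position: [0.3978, -0.1426, 0.2181]
ee_rot: [-0.257, -3.131, 0.003]
force: [0.8, 1.2, -0.2]
width: 0.502
```

```bash
python3 -c "
from h import *
go()
s=cv2.cvtColor(grab('scene'),cv2.COLOR_RGB2BGR);t=cv2.cvtColor(grab('top'),cv2.COLOR_RGB2BGR)
m=np.hstack([s[80:320,240:410],t[100:340,65:265]])
cv2.imwrite('pics/j.png',cv2.convertScaleAbs(cv2.resize(m,None,fx=2.1,fy=2.1,interpolation=2),alpha=1.4))
h=cv2.cvtColor(t,cv2.COLOR_BGR2HSV);w=((h[...,1]<90)&(h[...,2]>90)).astype(np.uint8)
n,l,st,ce=cv2.connectedComponentsWithStats(w)
for i in range(1,n):
    x,y,W,H,a=st[i]
    if a>40 and 145<y<250 and x>60: print(st[i],ce[i].round(1),'z.055',ray('top',ce[i],.055)[0,:2].round(4))"
```

```text
t 30.77 pos [ 0.3978 -0.1426  0.2181] psi 170.6 q [ 0.99  0.25 -0.89  2.02  0.23  0.98  1.38] w 0.502 F [ 0.8  1.2 -0.2]
[393 149  27  24 331] [406.5 160.5] z.055 [ 0.5823 -0.3488]
[108 165  10  13  83] [111.6 171. ] z.055 [0.5686 0.3231]
[132 186  22  24 391] [142.6 196.9] z.055 [0.5077 0.251 ]
[245 197  17  22 169] [251.2 209.6] z.055 [0.475  0.0063]
[ 90 198  35  34 618] [107.1 214.7] z.055 [0.4685 0.33  ]
[159 212  37  26 530] [179.7 226.6] z.055 [0.4394 0.1667]
[301 220   5  11  44] [303. 225.] z.055 [ 0.4387 -0.1085]
```

View pics/j.png

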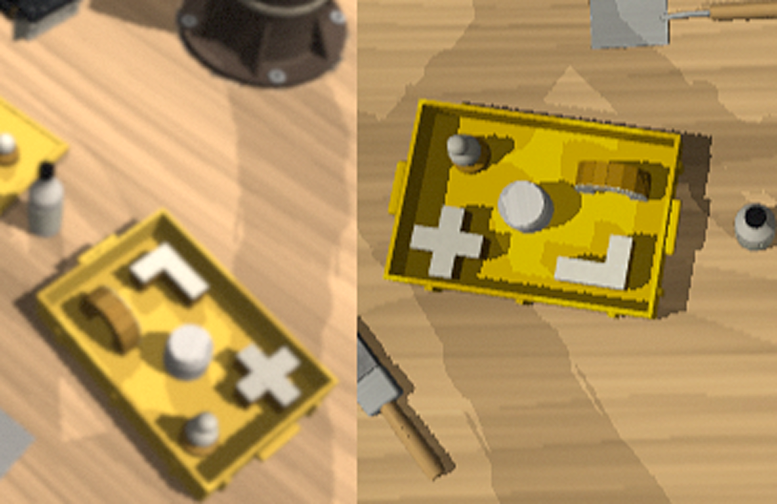

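All four pieces are in the tote: finial upright at crop (468,150), arch standing at (612,180), cross flat at (448,240) and bracket flat at (600,265). The tin is at (525,205) and the bottle cap is at its original pixel (255,203).

```bash
python3 -c "
from cell import job
print(job.sign_off())"
```

```text
the job is handed in; nothing more can be done
None
```

I packed the cross, the bracket, the arch and then the two-ball finial into the tote, in that order, and handed the job in at about 31 s. Each piece was lowered until it touched the floor and then released.

- **Placement:** The last pictures from both cameras show the cross and bracket flat with their white faces up. The arch stands on its feet and the finial on its base. All four are on the tote floor, clear of each other and of the tin.
- **Bystanders:** The tin measured within about 1.5 mm of where it started, and the bottle's cap is at the same pixel. The small finial and the tape roll are within about 1 to 1.5 pixels of where they were; part of both was shaded or hidden by the arm, so I take that as no movement.
- **Forces:** The firmest contact was the bracket touching down. It read about 22 N, and I commanded about 2 mm further down before letting go, so the peak was probably a little higher and was not read. The other placements read 8 N or less.
- **Disagreement:** The grip on the finial's 36 mm ball read about 34.5 mm. It held without slipping.

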